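# Bring the worktop sample's drilling mark under the bench drill

## Task

Lift the L-shaped worktop sample up and off its hook and set it down flat on the plywood table of the bench drill, with the mark still well short of the bit (at least 40 mm away), and let go. Then take hold of it afresh, another way so that the gripper clears the drill head, and slide it along the table until the drill bit points inside the small circle marked on the slab, and leave it lying there. Do not touch the drill bit or chuck with anything, do not lift the slab while its mark is near the bit, and leave the other things on the bench where they are.

Things in the scene. Friction and masses are not known exactly. Their poses are not given: they have to be found in the camera images.
- sample: L-shaped pale board, 0.24 kg: slab 150 x 60 x 12 mm, upstand across one end (60 wide, 12 thick, top 120 above the slab's underside). Origin: centre of the slab's underside; x along the slab to the upstand (mid-plane at x = +69), z up. Hanging slot through the upstand, 24 wide in y, z = 40 to 70; above it solid. Its top edge hangs on the hook: slab level, underside 70 above the bench
- mark (a point): centre of the marked cross on top of the sample's slab, with a drawn circle about it (15 mm across inside); in the sample's frame at x = -36, y = 0, z = 12 mm, i.e. 105 mm from the upstand's mid-plane
- stand: fixed stand holding the sample. Origin on the bench under the hung upstand's mid-plane; hook points to its -x. Foot 140 x 130 x 12 mm; post 40 wide, top z = 143, near face x = +50; hook arm 14 wide, 8 thick, top z = 140, from post to x = -13; rubber rest behind the upstand x = 7 to 17, 50 wide, z = 82 to 94; upright guard rods, 8 diameter, at x = 0, y = +-50, top z = 169
- hook_end (a point): top of the hook's upturned end, 10 mm above the hook arm's top: the sample must rise 12 to 20 mm before it can be drawn off along the stand's -x
- stand_flat: the second, similar fixed stand with a plain flat board (60 mm wide, 12 mm thick, top at z = 180 mm) fixed on it: leave it alone. Same frame as stand
- drill: fixed grey bench drill. Origin on the bench; column (32 mm diameter) at x = +120, head reaches from it to -x, bit axis at x = -20, y = 0. Plywood table x = -190 to +150, y = -90 to +90, top 20 above the bench. Head x = -50 to +155, y = +-31, lowest edge z = 130, height about 340; feed handle on the +y side, out to y = +72
- drill_table (a point): point on top of the drill's plywood table straight under the bit, z up, x towards the column
- bit: the drill's chuck (26 mm diameter, z = 50 to 88 mm) and bit (7 mm diameter) hanging below the head. Origin at the bit's point
- bit_tip (a point): point of the drill bit, 24 mm above the plywood table, so 12 mm above the slab when that lies flat on the table
- trowel: bystander: steel finishing trowel 200 x 85 mm with a wooden handle, 68 mm high; origin under its centre
- pail: bystander: white open pail, 140 mm diameter, 120 mm high; origin under its centre
- mixing_cup: bystander: grey cup, 72 mm diameter, 95 mm high; origin under its centre
- hardener: bystander: white jar with black cap, 64 mm diameter, 130 mm high; origin under its centre
- tape: bystander: roll of paper tape lying flat, 100 mm diameter, 25 mm high; origin under its centre
- scraper: bystander: spatula 200 mm long, lying flat along its x
- wedge: bystander: orange plastic wedge bar 150 x 28 x 16 mm, lying along its x; origin under its centre

How it is judged:
On the way, in this order (a step that is already met when the one before it is completed fails the run):
1. the sample lies flat on the drill's table, let go, its mark at least 35 mm (horizontally) from the bit's point (z of sample in the frame of drill_table below 0.004 m and angle between sample's own z axis and vertical below 0.06 rad and contact force between sample and drill above 0.5 N and horizontal distance between mark and bit_tip above 0.035 m and contact force between the fingers and sample below 0.1 N and linear speed of sample below 0.02 m/s), for 0.3 s.
2. the fingers take hold of it again as it lies flat on the table, its mark still more than 20 mm from the bit (z of sample in the frame of drill_table below 0.004 m and angle between sample's own z axis and vertical below 0.06 rad and contact force between sample and drill above 0.5 N and horizontal distance between mark and bit_tip above 0.02 m and contact force between the fingers and sample above 0.4 N), for 0.1 s.
At the end, for the whole second after the job is handed in: the sample lies flat and at rest on the drill's table (underside within 4 mm of the table top, tilt under 0.06 rad), released, with the centre of its mark within 7 mm horizontally of the bit's point (z of sample in the frame of drill_table below 0.004 m and angle between sample's own z axis and vertical below 0.06 rad and contact force between sample and drill above 0.5 N and horizontal distance between mark and bit_tip below 0.007 m and contact force between the fingers and sample below 0.1 N and linear speed of sample below 0.01 m/s); the robot touches nothing.
It fails at once if the bit or chuck is touched with more than 1 N (contact force between bit and anything else above 1 N).
It fails at once if the sample is more than 6 mm off the table while its mark is within 25 mm (horizontally) of the bit (horizontal distance between mark and bit_tip below 0.025 m and z of sample in the frame of drill_table above 0.006 m).
It fails at once if a bystander is moved by more than 40 mm (distance of any of trowel, pail, mixing_cup, hardener, tape, scraper, wedge from where it was at the start of the episode above 0.04 m).
It also fails if it takes over 54 s, if anything falls off the work surface, if the arm or the gripper's body presses on something with over 40 N, if the wrist force passes 120 N, or if a joint passes its speed limit or range.

## Robot

A 6-joint arm with a two-finger parallel gripper is mounted at the origin on the work surface. World frame = base frame: x ahead of the robot, y to its left, z up, the work surface at z = 0. Lengths are in m, angles in rad, forces in N, time in s.
With the tool pointing down it reaches from about 0.375 to 0.9 m from the base axis. Payload 3.1 kg.
Tool frame: the origin (TCP) lies at the very end of the fingers, on their centre line; the grasp point (between the pads) lies 19 mm behind it; z points along the fingers, y is the line along which they close (so a half turn about z gives the same grasp; the last joint's range is limited). The gripper opens to 85 mm and grips with 20 to 120 N. Pads are 22 mm wide; open, the fingers measure 114 mm over their backs; the gripper's body (76 mm by 85 mm) begins 54 mm behind the grasp point. The pads swing forward as they close: fully open they stand 13 mm farther back than shut.
Start: joints at [1.139, 0.527, 1.433, -0, 1.181, -0.178], TCP at [0.156, 0.605, 0.231] pointing down, gripper open.
Joint ranges: [-3.08, 3.08], [-0.75, 2.2], [0.22, 2.44], [-1.43, 4.57], [0, 2.65], [-2.85, 2.85]. Speed limits (rad/s): [2.79, 2.79, 3.14, 3.14, 3.14, 3.14].

## Interface

Orientations are given as a unit quaternion [x, y, z, w].
In Python, from station import manip, vision gives the robot as it stands.
- The arm moves only by the tool drive_tool, never from a script. Its argument "deltas" is a list that holds one entry, the list of rows, each a list of 4 numbers: the shift along the tool's x, y, z in mm, then the turn about the tool's z in rad. A call has 1 to 5 rows; each row is the pose to reach, as a shift and turn from the pose commanded when the call began, along the tool's axes at that moment; what a row does not reach only later rows make up. A row lasts 1/12 s, in which the tool goes at most 41.7 mm and 7.16 degrees, less where a joint would pass 70% of its speed; a pose out of reach is approached as far as the arm can. A call with a gripper value outside its range is refused whole. "jaw" is the finger opening in mm, from 0 to 85.4, set as the call begins (left out, the last holds). The fingers move at their own pace and stop on an object; "force" is the grip in N (left out, the last holds). Time passes only in rows, so rows that repeat a pose let the fingers close. It gives the time, the measured TCP pose, the force, the opening and the grip force at its end, in the units of the state.
- manip.sense(): the state, without advancing time (a new reading comes with each control period).
- vision.snapshot(name): name is "scene" or "top" or "wrist"; returns the picture (384x512x3 uint8, red, green, blue); there is no depth.
- vision.camera_model(name): a dict with "camera_matrix" (3x3 intrinsics, pixels), "rvec" (rotation vector, rad) and "tvec" (3), from world to camera coordinates, as OpenCV has them. Camera axes: x right, y down, z forward; pixel columns grow to the right and rows downward; lengths in m; the calibration is good to about 2 mm. A picture is of the moment at which its call begins: read the wrist's pose just before it. camera_model takes no time and is no camera call; for the wrist camera it gives the pose at the moment of the call.
- manip.sign_off(): hands the job in; it is judged then, once.
The state is a dict: "t": time; "q": joint angles; "qd": joint speeds; "tau": joint torques, N m; "tcp_pos": TCP position; "tool_rot": TCP orientation; "force": force on the tool from outside, world axes, zero at the start; "ft_torque": the same for the moment, N m; "finger_gap": opening from 0.0 (shut) to 1.0 (fully open); "gripper_force": force on a finger pad.
Only numpy, scipy, OpenCV 4.12 (cv2) and the standard library are available. Lean on these libraries where they do the work, as an engineer would, in place of code of your own. Each camera call takes 0.05 s, during which the arm holds its last target. There are 200 camera calls.

## Working session

There is one attempt and no reset: what is moved stays moved. The work goes in short steps, Python scripts to look and compute and a tool call to move; the robot and the scene stay as the last step left them, time stands still between calls to the robot, and variables do not carry over. Pictures are saved under pics/ and viewed, at most 10 in all, crops included, and the job is handed in when it is done.

Besides the shell and the picture viewer there is one more tool, called as a command line: name --argument value ..., lists and objects as JSON in quotes. drive_tool: Moves the arm, as the interface text tells. Its arguments: {"type":"object","properties":{"deltas":{"type":"array"},"jaw":{"type":"number"},"force":{"type":"number"}},"required":["deltas"]}

```bash
mkdir -p pics; ls; python3 - <<'E'
from station import manip, vision
import cv2
for n in("scene","top"):
    im=vision.snapshot(n); cv2.imwrite(f"pics/{n}0.png",cv2.resize(im[:,:,::-1],(800,600),interpolation=cv2.INTER_CUBIC))
    cv2.imwrite(f"pics/{n}_raw.png",im[:,:,::-1])
    print(n,vision.camera_model(n))
print(manip.sense())
E
```

```text
pics
scene {'camera_matrix': array([[411.74610344,   0.        , 249.48562626],
       [  0.        , 411.74610344, 197.69387428],
       [  0.        ,   0.        ,   1.        ]]), 'rvec': array([ 1.78903437,  1.76926205, -0.72024083]), 'tvec': array([ 0.04282278, -0.29211898,  1.6474307 ])}
top {'camera_matrix': array([[422.37726354,   0.        , 260.14687423],
       [  0.        , 422.37726354, 182.79267919],
       [  0.        ,   0.        ,   1.        ]]), 'rvec': array([ 2.15022511, -2.09216109,  0.17097042]), 'tvec': array([-0.05602178,  0.55534675,  1.07487246])}
{'t': 0.1, 'q': array([ 1.13949956e+00,  5.28389470e-01,  1.43376776e+00,  1.38665613e-05,
        1.18143321e+00, -1.78515955e-01]), 'qd': array([ 7.59306180e-04, -2.28636465e-03, -2.91345000e-03,  4.95834436e-04,
        1.51298219e-03, -8.66073678e-05]), 'tau': array([-2.90144490e-04, -4.43305135e+01, -1.78585571e+01, -2.58844548e-04,
        3.87130727e-03, -9.38237008e-06]), 'tcp_pos': array([0.1560126 , 0.60454482, 0.23042354]), 'tool_rot': array([ 1.26056722e-01,  9.92022532e-01, -9.50892222e-04, -3.05986832e-04]), 'force': array([-0.0253509 ,  0.15386841, -0.51919211]), 'ft_torque': array([ 0.01812059, -0.00909837,  0.02303361]), 'gripper_force': 0.0, 'finger_gap': 0.9989800638154768}
```

View pics/scene0.png

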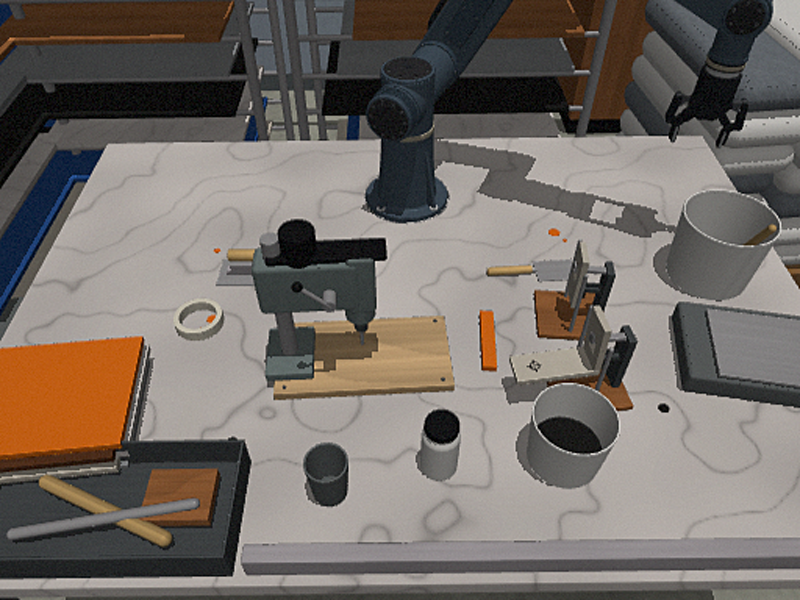

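View pics/top0.png

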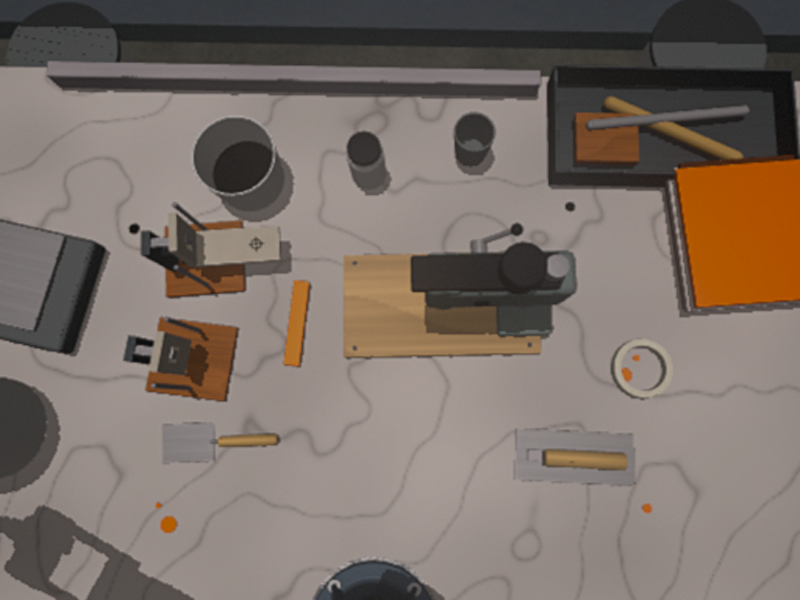

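The scene view shows the drill at left-centre with its bit near (362,330). The hung sample is at (555,360), with its mark near (535,366). In the top view the sample slab points right, with its mark at (256,243), the table spans (345..540, 255..355), and the flat stand is below the sample's stand. I'll zoom in to get precise pixels.

```bash
python3 - <<'E'
import cv2
a=cv2.imread("pics/top_raw.png")[120:260,80:346]; cv2.imwrite("pics/topc.png",cv2.resize(a,None,fx=3,fy=3,interpolation=cv2.INTER_CUBIC))
a=cv2.imread("pics/scene_raw.png")[145:275,165:425]; cv2.imwrite("pics/scenec.png",cv2.resize(a,None,fx=3,fy=3,interpolation=cv2.INTER_CUBIC))
E
```

```text
(no output)
```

View pics/topc.png

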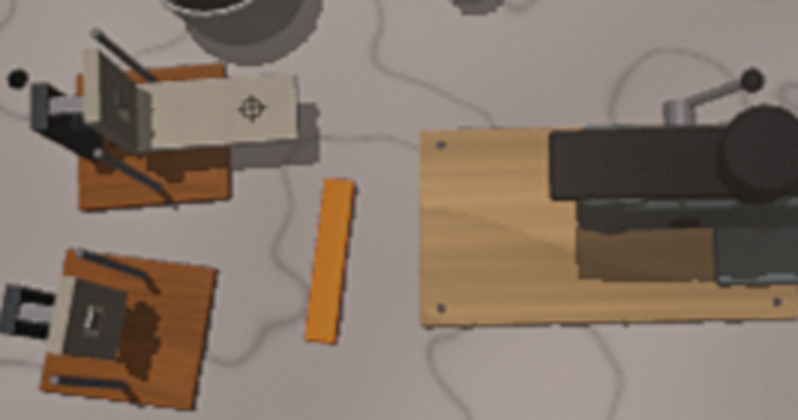

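View pics/scenec.png

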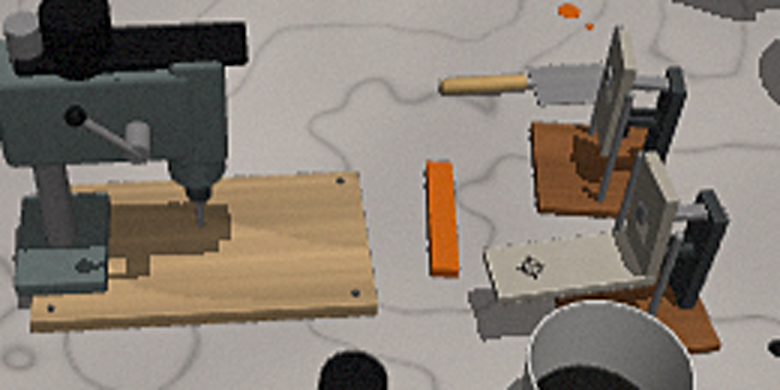

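Top crop: the mark is at (252,108), slab end corners at (297,74) and (298,140), and table corners at (420,130) and (422,326). Scene crop: the mark is at (531,266), the bit tip at (200,225), and right-hand table corners at (359,172) and (376,312).

```bash
cat > h.py <<'E'
from station import manip, vision
import cv2, numpy as np
def cam(n):
    c=vision.camera_model(n); return c["camera_matrix"],cv2.Rodrigues(c["rvec"])[0],c["tvec"]
def plane(n,uv,z,c=None):
    K,R,t=c or cam(n); d=R.T@np.linalg.inv(K)@[*uv,1]; o=-R.T@t
    return o+d*(z-o[2])/d[2]
def px(n,P,c=None):
    K,R,t=c or cam(n); p=K@(R@np.array(P)+t); return p[:2]/p[2]
def tc(u,v): return u/3+80,v/3+120
def sc(u,v): return u/3+165,v/3+145
E
python3 - <<'E'
from h import *
np.set_printoptions(precision=4,suppress=True)
f=lambda s,n,uv,z: print(s,n,plane(n,uv,z))
f("mark","top",tc(252,108),.082); f("mark","scene",sc(531,266),.082)
f("end a","top",tc(297,74),.082); f("end b","top",tc(298,140),.082); f("end a","scene",sc(485,249),.082);f("end b","scene",sc(500,299),.082)
f("TL","top",tc(420,130),.02); f("BL","top",tc(422,326),.02)
f("BR","top",(541/1.5625,355/1.5625),.02)
f("far R","scene",sc(359,172),.02); f("near R","scene",sc(376,308),.02); f("near L","scene",sc(31,322),.02)
f("bit","scene",sc(200,227),.044)
f("up top a","top",tc(85,50),.19)
f("foot","top",tc(227,66),.012);f("foot","top",tc(231,197),.012);f("foot","top",tc(82,210),.012)
f("rod1","top",tc(97,33),.169); f("rod2","top",tc(98,155),.169)
f("post","top",tc(33,87),.143);f("post","top",tc(38,127),.143)
f("flat foot","top",tc(68,250),.012);f("flat foot","top",tc(217,268),.012);f("flat foot","top",tc(193,408),.012)
f("jar","top",tc(350,0),.13)
E
```

```text
mark top [0.6155 0.2124 0.082 ]
mark scene [0.6247 0.2142 0.082 ]
end a top [0.647  0.1749 0.082 ]
end b top [0.5879 0.1703 0.082 ]
end a scene [0.6035 0.174  0.082 ]
end b scene [0.6626 0.1798 0.082 ]
TL top [0.6134 0.072  0.02  ]
BL top [0.4342 0.062  0.02  ]
BR top [ 0.4473 -0.2737  0.02  ]
far R scene [0.4442 0.068  0.02  ]
near R scene [0.625  0.0728 0.02  ]
near L scene [ 0.6366 -0.2618  0.02  ]
bit scene [ 0.5392 -0.0994  0.044 ]
up top a top [0.6335 0.3209 0.19  ]
foot top [0.6719 0.2565 0.012 ]
foot top [0.5478 0.2438 0.012 ]
foot top [0.5321 0.3802 0.012 ]
rod1 top [0.654  0.3208 0.169 ]
rod2 top [0.5531 0.3108 0.169 ]
post top [0.6141 0.3799 0.143 ]
post top [0.5804 0.3724 0.143 ]
flat foot top [0.4948 0.3897 0.012 ]
flat foot top [0.482  0.2519 0.012 ]
flat foot top [0.3562 0.2641 0.012 ]
jar top [0.6999 0.1234 0.13  ]
```

```bash
cat >> h.py <<'E'
def delta(target,ydir=None,s=None):
    """shift in tool axes (mm) and turn (rad) to reach target with tool y along world angle ydir"""
    from scipy.spatial.transform import Rotation as Ro
    s=s or manip.sense(); R=Ro.from_quat(s["tool_rot"]).as_matrix()
    d=R.T@(np.array(target)-s["tcp_pos"])*1000
    t=0
    if ydir is not None:
        a=np.arctan2(R[1,1],R[0,1]); t=-((ydir-a+np.pi/2)%np.pi-np.pi/2)
    return np.round(d,1),round(t,4)
E
python3 - <<'E'
from h import *
s=manip.sense(); print(px("scene",s["tcp_pos"]+[0,0,0])*1.5625, px("scene",[0,0,0])*1.5625, px("top",[0,0,0])*1.5625)
print(delta([.604,.316,.26],np.arctan2(.995,-.1)))
print(delta([.604,.20,.30],np.arctan2(.995,-.1)))
E
```

```text
[692.88458606 146.49833329] [406.54440876 194.81861489] [372.08249636 626.59273589]
(array([-505.9, -167.4,  -29.4]), np.float64(-0.353))
(array([-534.9, -279.8,  -69.2]), np.float64(-0.353))
```

drive_tool --deltas '[[[-40,-13,-30,0],[-80,-26,-30,0],[-120,-39,-30,0],[-160,-52,-30,0],[-195,-64,-30,0]]]' --jaw 85

```text
t: 0.52
tcp_pos: [0.326, 0.4959, 0.2613]
tool_rot: [0.126, 0.992, -0.0, -0.0]
force: [0.8, 1.7, -0.3]
finger_gap: 0.994
gripper_force: 0.0
```

drive_tool --deltas '[[[-40,-13,0,0],[-80,-26,0,0],[-120,-39,0,0],[-160,-52,0,0],[-195,-64,0,0]]]'

```text
t: 0.93
tcp_pos: [0.4994, 0.3846, 0.2608]
tool_rot: [0.126, 0.992, -0.0, -0.0]
force: [0.2, 0.9, -0.0]
finger_gap: 0.999
gripper_force: 0.0
```

drive_tool --deltas '[[[-40,-13,0,-0.12],[-80,-26,0,-0.24],[-116,-39,0,-0.353],[-116,-39,0,-0.353],[-116,-39,0,-0.353]]]'

```text
t: 1.35
tcp_pos: [0.6019, 0.3175, 0.2601]
tool_rot: [-0.048, 0.999, -0.0, -0.001]
force: [-0.3, 0.6, -0.7]
finger_gap: 0.992
gripper_force: 0.0
```

```bash
python3 - <<'E'
from h import *
s=manip.sense();print(s["t"],s["tcp_pos"],s["q"],delta([.604,.316,.26],np.arctan2(.995,-.1)))
print(cam("wrist"))
ims=[vision.snapshot(n) for n in("wrist","scene","top")]
for n,i in zip("wst",ims): cv2.imwrite(f"pics/{n}1.png",i[:,:,::-1])
a=cv2.resize(ims[0],None,fx=1.5,fy=1.5); a[:3]=0
P=s["tcp_pos"]; u,v=px("scene",P); U,V=px("top",P); print(u,v,U,V)
b=ims[1][120:250,290:420]; c=ims[2][90:220,50:180]
bc=np.hstack([cv2.resize(x,(390,390),interpolation=cv2.INTER_CUBIC) for x in(b,c)])
cv2.imwrite("pics/w1v.png",a[:,:,::-1]); cv2.imwrite("pics/st1v.png",bc[:,:,::-1])
E
```

```text
1.35 [0.60189477 0.31748968 0.26012486] [ 3.21495516e-01  5.78964581e-01  1.24778542e+00  1.13351879e-04
  1.31620161e+00 -1.34476324e+00] (array([-2. , -1.7,  0.1]), np.float64(-0.0047))
(array([[303.23289709,   0.        , 255.31502206],
       [  0.        , 303.23289709, 193.78779784],
       [  0.        ,   0.        ,   1.        ]]), array([[-9.57767529e-02,  9.95402840e-01, -1.35906562e-05],
       [ 9.60078230e-01,  9.23814563e-02,  2.64036850e-01],
       [ 2.62824286e-01,  2.52755440e-02, -9.64512593e-01]]), array([-0.25878433, -0.65033825,  0.24078955]))
391.95447994447886 182.05166469119203 96.87641368033673 141.51551058241273
```

View pics/w1v.png

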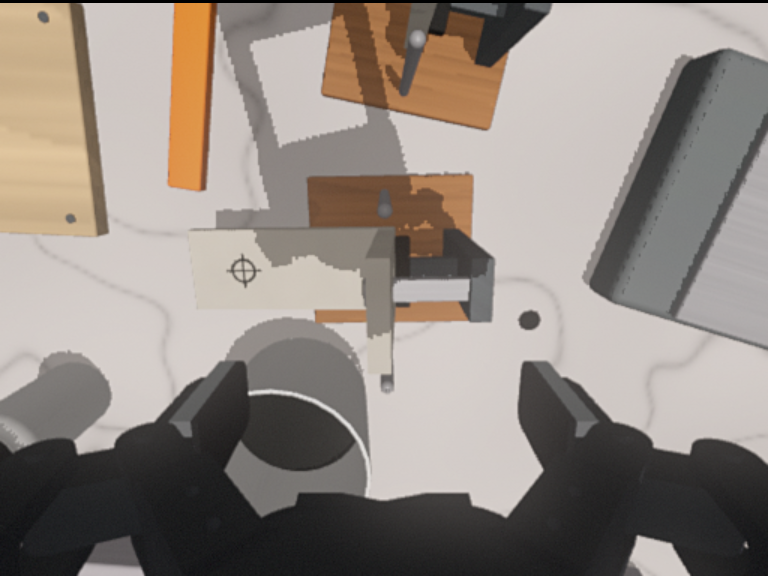

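View pics/st1v.png

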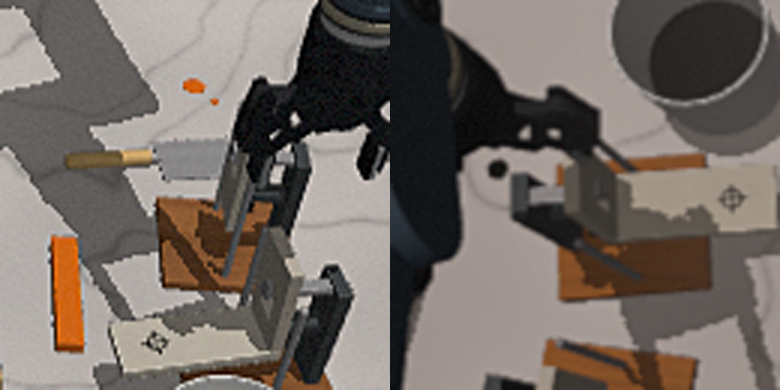

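The wrist view shows the mark at (243,270), the upstand's top edge running from (380,228) to (380,375), and rod tops at (385,210) and (388,385). The fingers straddle the upstand's column.

```bash
python3 - <<'E'
from h import *
np.set_printoptions(precision=4,suppress=True)
c=cam("wrist")
f=lambda s,u,v,z: print(s,plane("wrist",(u/1.5,v/1.5),z,c))
f("mark",243,270,.082); f("end a",190,231,.082); f("end b",197,309,.082)
f("up near",381,375,.19); f("up far",380,228,.19); f("up edges",367,300,.19); f("",393,300,.19)
f("rod",388,385,.169); f("rod",385,210,.169)
f("TableL",82,3,.02);f("TableCorner",101,235,.02); f("screw",70,218,.02); f("screw",43,17,.02)
st=lambda u,v:(u/3+290,v/3+120)
tt=lambda u,v:((u-390)/3+50,v/3+90)
print("scene",plane("scene",st(157,342),.082),"top",plane("top",tt(732,198),.082))
print(plane("top",tc(440,145),.02),plane("top",tc(441,308),.02),plane("scene",sc(340,181),.02),plane("scene",sc(355,293),.02))
E
```

```text
mark [0.6159 0.2202 0.082 ]
end a [0.5912 0.1822 0.082 ]
end b [0.6491 0.1868 0.082 ]
up near [0.6367 0.3234 0.19  ]
up far [0.5614 0.3154 0.19  ]
up edges [0.5973 0.3126 0.19  ]
 [0.596  0.3253 0.19  ]
rod [0.6526 0.3289 0.169 ]
rod [0.5548 0.3172 0.169 ]
TableL [0.4389 0.0783 0.02  ]
TableCorner [0.6134 0.0817 0.02  ]
screw [0.6015 0.0567 0.02  ]
screw [0.4513 0.0485 0.02  ]
scene [0.6259 0.215  0.082 ] top [0.6155 0.2124 0.082 ]
[0.5998 0.053  0.02  ] [0.4507 0.0457 0.02  ] [0.4569 0.047  0.02  ] [0.6064 0.0536 0.02  ]
```

drive_tool --deltas '[[[-1,-1.5,30,-0.005],[-1,-1.5,60,-0.005],[-1,-1.5,85,-0.005],[-1,-1.5,100,-0.005],[-1,-1.5,100,-0.005]]]'

```text
t: 1.92
tcp_pos: [0.597, 0.3187, 0.1571]
tool_rot: [-0.054, 0.999, -0.001, -0.005]
force: [-0.9, 0.3, -0.5]
finger_gap: 0.995
gripper_force: 0.0
```

drive_tool --deltas '[[[0,0,0,0],[0,0,0,0],[0,0,0,0],[0,0,0,0],[0,0,0,0]]]' --jaw 0 --force 60

```text
t: 2.33
tcp_pos: [0.6021, 0.3185, 0.1628]
tool_rot: [-0.053, 0.999, 0.0, 0.001]
force: [-0.4, -0.3, 0.3]
finger_gap: 0.295
gripper_force: 0.0
```

drive_tool --deltas '[[[0,0,0,0],[0,0,0,0],[0,0,0,0],[0,0,0,0],[0,0,0,0]]]'

```text
t: 2.75
tcp_pos: [0.6021, 0.3183, 0.1625]
tool_rot: [-0.052, 0.999, 0.0, 0.001]
force: [-1.3, -0.6, 6.2]
finger_gap: 0.13
gripper_force: 59.7
```

drive_tool --deltas '[[[0,0,-5,0],[0,0,-10,0],[0,0,-16,0],[0,0,-16,0],[0,0,-16,0]]]'

```text
t: 3.17
tcp_pos: [0.6015, 0.3183, 0.1775]
tool_rot: [-0.053, 0.999, 0.0, 0.0]
force: [-0.1, 0.1, -2.8]
finger_gap: 0.129
gripper_force: 58.6
```

```bash
python3 - <<'E'
from h import *
s=manip.sense();print(s["tcp_pos"],s["force"],s["gripper_force"],s["finger_gap"])
w=vision.snapshot("wrist"); b=vision.snapshot("scene")[130:250,290:420]
cv2.imwrite("pics/lift.png",np.hstack([cv2.resize(w,(430,322)),cv2.resize(b,(349,322),interpolation=cv2.INTER_CUBIC)])[:,:,::-1])
E
```

```text
[0.60153722 0.31827425 0.17746792] [-0.06120399  0.08895439 -2.82853652] 58.586187958717346 0.12945922952389136
```

View pics/lift.png

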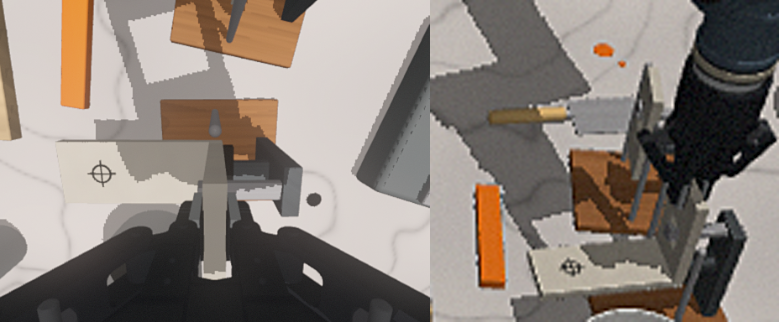

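The sample is lifted free of the hook: it hangs level with the wrist force about equal to its weight. Next I'll draw it off along the stand's −x.

drive_tool --deltas '[[[0,-10,0,0],[0,-25,0,0],[0,-42,0,0],[0,-60,0,0],[0,-75,0,0]]]'

```text
t: 3.68
tcp_pos: [0.6093, 0.2409, 0.177]
tool_rot: [-0.052, 0.999, -0.001, -0.0]
force: [0.4, 0.6, -2.5]
finger_gap: 0.13
gripper_force: 58.6
```

drive_tool --deltas '[[[20,-20,-5,0.01],[45,-40,-10,0.02],[70,-70,-15,0.035],[95,-100,-15,0.05],[105,-115,-15,0.05]]]'

```text
t: 4.1
tcp_pos: [0.5127, 0.1145, 0.1923]
tool_rot: [-0.027, 1.0, -0.001, -0.002]
force: [-0.6, 0.1, -2.6]
finger_gap: 0.127
gripper_force: 58.8
```

```bash
python3 - <<'E'
from h import *
s=manip.sense();print(s["t"],s["tcp_pos"],s["force"],s["gripper_force"])
y=np.arctan2(.9987,-.05)
print(delta([.517,.110,.135],y),delta([.519,.077,.1145],y))
ims=[vision.snapshot(n) for n in("scene","top")]
b=ims[0][140:270,200:360]; c=ims[1][110:240,140:300]
cv2.imwrite("pics/pre.png",np.hstack([cv2.resize(x,(400,325),interpolation=cv2.INTER_CUBIC) for x in(b,c)])[:,:,::-1])
E
```

```text
4.1 [0.51268326 0.11449886 0.19229693] [-0.56260461  0.07214835 -2.63438981] 58.783103227615356
(array([-4.4, -4.6, 57.3]), np.float64(0.0031)) (array([ -4.7, -37.7,  77.8]), np.float64(0.0031))
```

View pics/pre.png

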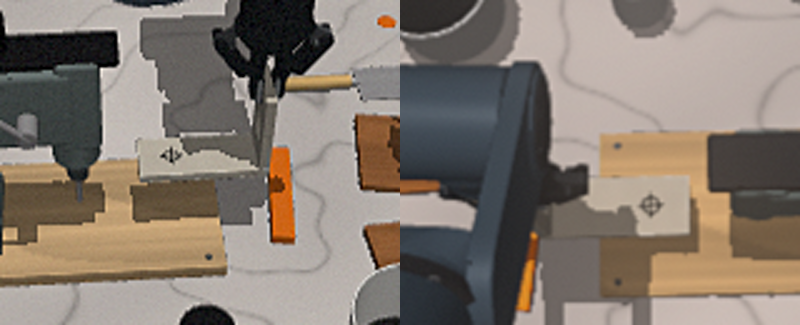

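The scene crop shows the bit tip at (79,197) with the slab's mark at (172,155). The top crop shows the mark at (251,204) in its own half. The slab is level and in front of the head. Now I'll lower it and move in slowly.

drive_tool --deltas '[[[-2,-2,15,0.003],[-4,-5,35,0.003],[-4,-5,57,0.003],[-4,-15,65,0.003],[-5,-26,70,0.003]]]'

```text
t: 4.62
tcp_pos: [0.5228, 0.0922, 0.121]
tool_rot: [-0.027, 1.0, 0.0, -0.001]
force: [0.6, -0.3, -2.6]
finger_gap: 0.124
gripper_force: 59.0
```

drive_tool --deltas '[[[0,-6,3,0],[0,-11,5,0],[0,-11,6,0],[0,-11,7,0],[0,-11,7,0]]]'

```text
t: 5.03
tcp_pos: [0.5243, 0.0816, 0.1158]
tool_rot: [-0.026, 1.0, 0.0, 0.001]
force: [0.6, 0.4, -2.7]
finger_gap: 0.127
gripper_force: 58.9
```

drive_tool --deltas '[[[3,0,1,0],[5,0,2,0],[5,0,3,0],[5,0,3,0],[5,0,3,0]]]'

```text
t: 5.45
tcp_pos: [0.5188, 0.0817, 0.1127]
tool_rot: [-0.026, 1.0, 0.0, -0.0]
force: [-0.7, 1.7, 2.4]
finger_gap: 0.13
gripper_force: 59.6
```

Contact: the wrist force changed from −2.7 to +2.4 N. Releasing now.

drive_tool --deltas '[[[0,0,0,0],[0,0,0,0],[0,0,0,0],[0,0,0,0],[0,0,0,0]]]' --jaw 50

```text
t: 5.87
tcp_pos: [0.5192, 0.0812, 0.1123]
tool_rot: [-0.026, 1.0, -0.0, 0.0]
force: [-0.1, -0.2, -0.2]
finger_gap: 0.586
gripper_force: 0.0
```

drive_tool --deltas '[[[0,0,-20,0],[0,0,-50,0],[0,0,-80,0],[0,0,-80,0],[0,0,-80,0]]]' --jaw 85

```text
t: 6.28
tcp_pos: [0.5203, 0.0812, 0.194]
tool_rot: [-0.026, 1.0, -0.0, 0.002]
force: [0.2, 0.6, 0.5]
finger_gap: 0.995
gripper_force: 0.0
```

```bash
python3 - <<'E'
from h import *
np.set_printoptions(precision=4,suppress=True)
s=manip.sense();print(s["t"],s["tcp_pos"],s["q"],s["finger_gap"],s["force"]); cw=cam("wrist")
np.savez("pics/cw.npz",K=cw[0],R=cw[1],t=cw[2])
ims=[vision.snapshot(n) for n in("wrist","scene")]
for n,i in zip("ws",ims): cv2.imwrite(f"pics/{n}2.png",i[:,:,::-1])
b=ims[1][165:265,195:320]
cv2.imwrite("pics/placed.png",np.hstack([cv2.resize(ims[0],(400,300)),cv2.resize(b,(375,300),interpolation=cv2.INTER_CUBIC)])[:,:,::-1])
E
```

```text
6.2833 [0.5203 0.0812 0.194 ] [-0.0576  0.4451  1.7214 -0.0001  0.9705 -1.6806] 0.9952036453428071 [0.1653 0.5849 0.5406]
```

View pics/placed.png

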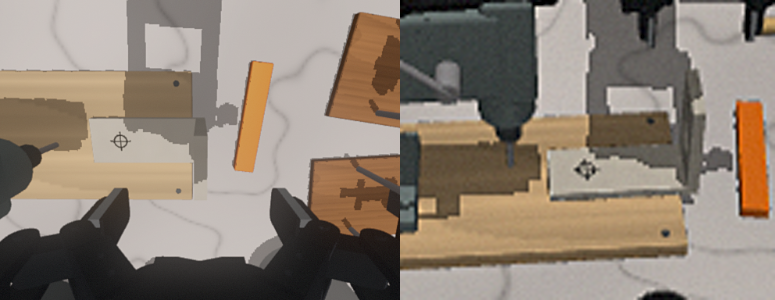

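The slab lies flat on the table. Wrist half: the mark is at (120,141) and the bit tip at (57,145). Scene half: the bit tip is at crop (110,165) and the mark at crop (186,170).

```bash
python3 - <<'E'
from h import *
np.set_printoptions(precision=4,suppress=True)
d=np.load("pics/cw.npz"); cw=(d["K"],d["R"],d["t"]); k=400/512
W=lambda u,v,z: plane("w",(u/k,v/k),z,cw)
S=lambda u,v,z: plane("scene",(u/3+195,v/3+165),z)
m,b=W(120.5,141.5,.032),W(57.5,145,.044); print("wrist",m,b,b-m)
m2,b2=S(186,170,.032),S(110,165.5,.044); print("scene",m2,b2,b2-m2)
print("wrist table screws",W(176,84,.02),W(178,190,.02)," scene",S(250,121,.02),S(265,233,.02))
print("wrist slab end",W(90,118,.032),W(95,161,.032),"upstand top", W(208,157,.14))
g=cv2.imread("pics/s2.png",0); print(g[205:228,225:240]); print(g[214:230,248:266])
E
```

```text
wrist [ 0.5311 -0.0225  0.032 ] [ 0.5369 -0.0991  0.044 ] [ 0.0058 -0.0766  0.012 ]
scene [ 0.5343 -0.0228  0.032 ] [ 0.5372 -0.0995  0.044 ] [ 0.0029 -0.0767  0.012 ]
wrist table screws [0.454  0.0478 0.02  ] [0.6025 0.0546 0.02  ]  scene [0.4569 0.047  0.02  ] [0.6064 0.0536 0.02  ]
wrist slab end [ 0.5019 -0.0606  0.032 ] [ 0.5601 -0.058   0.032 ] upstand top [0.5136 0.0887 0.14  ]
[[ 48  59  59  62  61  64  64  58  64  56  50  38  94 150 154]
 [ 67  49  55  63  67  64  63  65  69  64  70 128 162 167 164]
 [169  88  30  55  57  57  59  53  42  31  87 170 165 158 160]
 [162 123  20  40  36  37  35  38  25  20  87 163 151 147 148]
 [148 152   5  24  28  36  38  33  25  18  79 151 144 140 144]
 [141 156  78  24  29  32  28  31  26   7 109 157 147 146 147]
 [154 155 160  54  24  33  28  29  25  73 153 154 151 149 151]
 [159  87  97  68  57  54  47  50  71 154 157 153 147 153 153]
 [ 90  65  72  75  76  67  75  67  74  96  96  88  86  85  86]
 [ 67  72  72  72  73  65  79  69  73  71  70  69  68  71  68]
 [ 77  73  74  77  77  55  70  66  75  71  71  73  73  67  71]
 [ 83  82  80  80  
[... 1238 characters left out ...]
184 173 172 169 169 170]
 [171 167 170 171 176  68  12 141 143  99 116  37 104 131 171 170 171 171]
 [166 169 169 171 177 162  71  98 186  86 162  22 171 166 167 172 169 171]
 [168 170 169 166 167 174 164 128  92  37 104 163 178 174 172 170 172 173]
 [170 169 168 170 173 169 175 169 165  44 173 173 172 169 170 169 171 170]
 [169 171 168 169 170 173 169 176 177 161 177 172 170 170 170 164 169 166]
 [167 168 167 171 172 168 172 170 171 173 172 170 168 170 166 167 170 173]
 [169 174 172 174 173 174 171 171 171 174 169 173 173 171 170 171 169 172]
 [170 172 176 178 174 178 179 178 182 187 185 188 182 197 195 193 190 191]
 [161 158 155 142 132 125 122 115 109 112 109 107 104 114 117 113 114 113]]
```

drive_tool --deltas '[[[-2,3,0,0.12],[-4,6,0,0.24],[-4,6,0,0.36],[-4,6,0,0.48],[-4,6,0,0.6]]]'

```text
t: 6.8
tcp_pos: [0.5214, 0.0875, 0.1904]
tool_rot: [0.273, 0.962, -0.0, -0.002]
force: [-1.1, -0.8, -0.2]
finger_gap: 0.993
gripper_force: 0.0
```

drive_tool --deltas '[[[0,0,0,0.12],[0,0,0,0.24],[0,0,0,0.36],[0,0,0,0.48],[0,0,0,0.6]]]'

```text
t: 7.22
tcp_pos: [0.5214, 0.0875, 0.1904]
tool_rot: [0.545, 0.838, -0.001, -0.002]
force: [0.3, -0.2, -0.5]
finger_gap: 0.995
gripper_force: 0.0
```

drive_tool --deltas '[[[0,0,0,0.12],[0,0,0,0.24],[0,0,0,0.37],[0,0,0,0.37],[0,0,0,0.37]]]'

```text
t: 7.63
tcp_pos: [0.5217, 0.0875, 0.1909]
tool_rot: [0.687, 0.727, -0.001, -0.001]
force: [0.1, -0.7, -0.4]
finger_gap: 0.996
gripper_force: 0.0
```

```bash
python3 - <<'E'
from h import *
s=manip.sense();print(s["t"],s["tcp_pos"],s["q"],delta([.523,.087,.194],.05))
E
```

```text
7.6333 [0.52173295 0.08746648 0.19090351] [-4.52780048e-02  4.55269369e-01  1.71307591e+00 -3.34023043e-05
  9.76406186e-01 -1.01052948e-01] (array([-0.5,  1.2, -3.1]), np.float64(0.0058))
```

drive_tool --deltas '[[[0,1,30,0.006],[0,1,60,0.006],[0,1,85,0.006],[0,1,104,0.006],[0,1,104,0.006]]]'

```text
t: 8.05
tcp_pos: [0.5204, 0.0876, 0.0843]
tool_rot: [0.689, 0.724, -0.003, -0.004]
force: [-1.3, -0.0, 0.2]
finger_gap: 0.993
gripper_force: 0.0
```

drive_tool --deltas '[[[0,0,0,0],[0,0,0,0],[0,0,0,0],[0,0,0,0],[0,0,0,0]]]' --jaw 50 --force 20

```text
t: 8.47
tcp_pos: [0.5244, 0.0876, 0.0893]
tool_rot: [0.69, 0.724, 0.001, 0.001]
force: [0.4, 0.9, -1.0]
finger_gap: 0.698
gripper_force: 26.5
```

drive_tool --deltas '[[[0,0,0,0],[0,0,0,0],[0,0,0,0],[0,0,0,0],[0,0,0,0]]]'

```text
t: 8.88
tcp_pos: [0.5243, 0.0876, 0.0891]
tool_rot: [0.69, 0.724, 0.001, 0.001]
force: [-0.9, 1.7, 5.5]
finger_gap: 0.694
gripper_force: 27.1
```

```bash
python3 - <<'E'
from h import *
s=manip.sense();print(s["t"],s["tcp_pos"],s["force"],s["finger_gap"],s["gripper_force"])
g=cv2.cvtColor(vision.snapshot("scene"),cv2.COLOR_RGB2GRAY); cv2.imwrite("pics/s3.png",g)
T=cv2.imread("pics/s2.png",0)[216:227,251:263]  # mark, its centre known to be (256.8,221.2)
r=cv2.matchTemplate(g[195:245,215:275],T,cv2.TM_CCOEFF_NORMED); _,v,_,l=cv2.minMaxLoc(r); print(v,l[0]+215-251,l[1]+195-216)
E
```

```text
8.8833 [0.52433734 0.08764906 0.08911728] [-0.91189893  1.69538547  5.5133577 ] 0.6940157179138794 27.14280813932419
0.8487594723701477 0 0
```

drive_tool --deltas '[[[-5,0,0,0],[-13,0.5,0,0],[-21,1,0,0],[-29,1,0,0],[-36,1,0,0]]]'

```text
t: 9.35
tcp_pos: [0.5272, 0.052, 0.0891]
tool_rot: [0.69, 0.723, 0.001, 0.0]
force: [0.1, 4.2, 5.6]
finger_gap: 0.702
gripper_force: 27.1
```

drive_tool --deltas '[[[-7,0.5,0,0],[-14,0.5,0,0],[-20,1,0,0],[-24,1,0,0],[-24,1,0,0]]]'

```text
t: 9.77
tcp_pos: [0.5293, 0.0273, 0.0891]
tool_rot: [0.691, 0.723, 0.001, 0.001]
force: [-1.3, 0.1, 5.6]
finger_gap: 0.702
gripper_force: 27.1
```

```bash
python3 - <<'E'
from h import *
np.set_printoptions(precision=4,suppress=True,linewidth=200)
s=manip.sense();print(s["t"],s["tcp_pos"],s["force"],s["finger_gap"],s["gripper_force"])
g=cv2.cvtColor(vision.snapshot("scene"),cv2.COLOR_RGB2GRAY); cv2.imwrite("pics/s4.png",g)
print(g[212:232,226:252])
E
```

```text
9.7667 [0.5293 0.0273 0.0891] [-1.3141  0.1323  5.5943] 0.702000658419694 27.059675753116608
[[ 88  99  74  57  63  47  52  72 152 157 151 153 149 147 147 141 146 153  66  69  76  77  74  78  78  73]
 [ 66  73  72  71  70  71  64  74  91  89  86  88  88  85  82 147 139 151  63  68  75  73  71  73  76  74]
 [ 70  67  73  71  65  77  67  75  75  72  68  72  67  67  61 148 147  80  70  76  71  73  75  71  74  69]
 [ 72  71  76  77  58  75  59  54  52  76  79  64  69  69  77 122 170  73  88  95  83  85 109 111 116  89]
 [ 85 115 115  87  69  70  63  88  91  86  92  85  91  88  88  89 194  77  93  93  91  90  96  97 100  90]
 [ 91  99  96  95  82  73  66 100  92  94  97  94  91  92  92  81 194  69  94  91  93  94  90  88  89  89]
 [ 92  92  87  90  76  70  65  98  92  94  92  92  90  92  87  82 192  77  80  93  92  88  90  96  93  94]
 [ 92  88  89  95  72  70  65  79  91  91  99  71  94  92  87  80 189 171  77  88  88  93  89  89  88  90]
 [ 94  93  87  94  89  67  74  92  95  97  54  49  72  96  91  80 185 185  73  75  80  82  85  85  77  76]
 [ 95  91  92  92  95  90  88  97  96  56  7
[... 433 characters left out ...]
 171 165 174 172 169 166 170 170 166 173 171 172 171 168]
 [ 77  76  78  82  81  76  76  79  78  83  76 118 181 172 166 171 169 171 169 169 166 170 172 171 172 175]
 [167 169 171 165 166 166 169 171 169 165 169 167 174 170 170 170 169 167 168 168 170 170 169 170 170 169]
 [175 174 170 173 172 173 171 172 173 176 174 171 171 167 170 169 170 168 173 171 172 175 172 172 170 170]
 [172 171 171 173 170 174 172 173 168 172 171 172 175 175 176 178 173 177 178 176 177 184 181 181 182 182]
 [186 181 180 183 177 191 190 189 191 187 168 163 161 156 154 141 129 123 120 119 120 112 109 107 106 105]
 [102 102 103 105 102 102 114 112 112 112 101 105 103 103 100  98  94  93  92  83  86  88  87  84  85  81]]
```

```bash
python3 - <<'E'
from h import *
np.set_printoptions(precision=4,suppress=True)
for r in(222,222.5):
    m=plane("scene",(237,r),.032); b=plane("scene",(231.0,220.4),.044); print(m,b,b-m)
d=plane("scene",(231.0,220.4),.044)-[0,0,.012]; print(px("scene",d))
E
```

```text
[ 0.5346 -0.0838  0.032 ] [ 0.5381 -0.1015  0.044 ] [ 0.0035 -0.0177  0.012 ]
[ 0.5366 -0.0838  0.032 ] [ 0.5381 -0.1015  0.044 ] [ 0.0015 -0.0177  0.012 ]
[231.1773 222.9593]
```

drive_tool --deltas '[[[-5,0.3,0,0],[-10,0.6,0,0],[-15,1,0,0],[-17.5,1.2,0,0],[-17.5,1.2,0,0]]]'

```text
t: 10.23
tcp_pos: [0.5311, 0.0103, 0.0892]
tool_rot: [0.691, 0.723, 0.001, 0.0]
force: [-1.0, 1.8, 7.0]
finger_gap: 0.699
gripper_force: 27.1
```

```bash
python3 - <<'E'
from h import *
np.set_printoptions(precision=4,suppress=True,linewidth=200)
s=manip.sense();print(s["t"],s["tcp_pos"],s["force"],s["finger_gap"],s["gripper_force"])
a=vision.snapshot("scene"); w=vision.snapshot("wrist"); print(cam("wrist"))
g=cv2.cvtColor(a,cv2.COLOR_RGB2GRAY)
print(g[214:232,222:246])
cv2.imwrite("pics/w5.png",w[:,:,::-1])
b=a[195:245,205:255]
cv2.imwrite("pics/fin.png",np.hstack([cv2.resize(b,(400,400),interpolation=cv2.INTER_NEAREST),cv2.resize(w,(400,300)).repeat(1,0) if 0 else cv2.copyMakeBorder(cv2.resize(w,(400,300)),0,100,0,0,cv2.BORDER_CONSTANT)])[:,:,::-1])
E
```

```text
10.2333 [0.5311 0.0103 0.0892] [-0.977   1.7556  6.9863] 0.6985433629308413 27.137226462364197
(array([[303.2329,   0.    , 255.315 ],
       [  0.    , 303.2329, 193.7878],
       [  0.    ,   0.    ,   1.    ]]), array([[ 0.9989,  0.0469,  0.0016],
       [ 0.0448, -0.9631,  0.2652],
       [ 0.014 , -0.2648, -0.9642]]), array([-0.5322, -0.0105,  0.2378]))
[[ 69  74  73  71  72  69  69  74  69  72  60  76  67  70  72  73  72  75  74  71  75  82  76  72]
 [ 77  81  78  79  72  70  72  70  60  75  67  70  68  74  68  70  50  50  78  75  78  65  70  83]
 [ 74  86  79  83  81  93  95  84  69  74  63 117  93  88  91  93  86  85  90  93  91  91  87  92]
 [ 89  94  93  89  89  95  91  93  84  74  67  98  94  91  93  92  91  92  90  96  93  91  97  92]
 [ 91  92  89  96  88  91  94  95  77  75  66  97  93  93  93  93  90  88  91  92  92  94  93  95]
 [ 90  88  93  91  91  93  90  93  75  70  58  77  87  91  92  91  88  88  91  87  92  88  88  90]
 [ 92  92  91  91  90  92  90  95  94  77  81  98  95  93  93  91  94  92  89  89  83  83  83  78]
 [ 90  88  85  91  92  93  90 100  50  32  36 
[... 343 characters left out ...]
9 168]
 [ 88  89  88  86  87  91  92  84  46  52  45  44  89  92  84  79 170 177 171 170 171 171 171 171]
 [ 80  80  80  83  75  79  81  83  79  53  51  80  77  84  74 166 176 171 170 168 168 169 170 168]
 [174 166 164 165 163 167 166 167 167 168 170 168 170 170 162 177 169 171 170 168 172 168 174 170]
 [177 173 170 171 174 172 173 175 175 176 174 172 168 170 168 170 168 170 166 172 171 170 171 171]
 [173 171 172 168 174 173 169 170 172 170 171 174 172 172 169 167 165 167 168 171 172 174 170 175]
 [168 172 170 176 175 175 175 178 180 179 183 179 182 182 181 190 192 191 193 192 168 162 160 158]
 [160 156 155 142 128 127 124 119 119 105 109 109 110 105 113 104 114 113 112 110 105 104 103 101]]
```

View pics/fin.png

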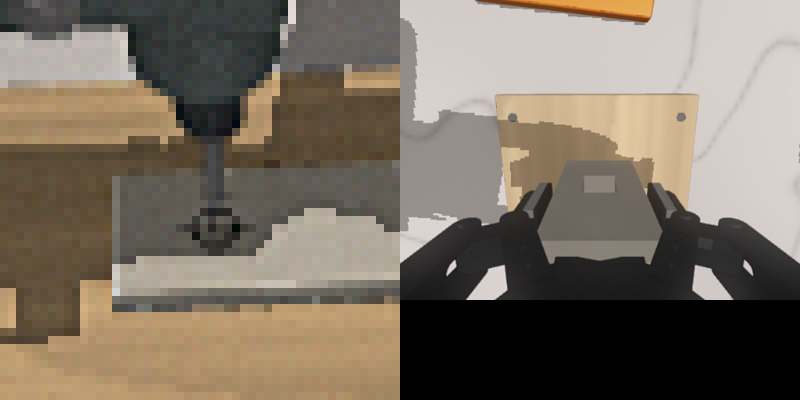

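The scene crop shows the mark circle centred at about (213,230), which is the foot of the bit's plumb line at (209,227), within about 2 mm. Releasing and retreating upward.

drive_tool --deltas '[[[0,0,0,0],[0,0,0,0],[0,0,0,0],[0,0,0,0],[0,0,0,0]]]' --jaw 85

```text
t: 10.75
tcp_pos: [0.5303, 0.0102, 0.088]
tool_rot: [0.69, 0.723, -0.0, -0.0]
force: [-0.1, 0.9, 0.5]
finger_gap: 1.0
gripper_force: 0.0
```

drive_tool --deltas '[[[0,0,-10,0],[0,0,-35,0],[0,0,-65,0],[0,0,-95,0],[0,0,-110,0]]]'

```text
t: 11.17
tcp_pos: [0.5321, 0.01, 0.2022]
tool_rot: [0.69, 0.724, 0.001, 0.002]
force: [1.3, -0.1, -0.0]
finger_gap: 0.998
gripper_force: 0.0
```

drive_tool --deltas '[[[25,0,0,0],[55,0,0,0],[80,0,0,0],[80,0,0,0],[80,0,0,0]]]'

```text
t: 11.58
tcp_pos: [0.5264, 0.0912, 0.1989]
tool_rot: [0.689, 0.724, 0.0, 0.0]
force: [-0.4, -0.7, 0.2]
finger_gap: 0.995
gripper_force: 0.0
```

```bash
python3 - <<'E'
from h import *
np.set_printoptions(linewidth=200)
s=manip.sense();print(s["t"],s["tcp_pos"],s["force"],s["finger_gap"],s["gripper_force"])
g=cv2.cvtColor(vision.snapshot("scene"),cv2.COLOR_RGB2GRAY)
print(g[216:230,222:246])
E
```

```text
11.5833 [0.52642256 0.091218   0.19893591] [-0.36081547 -0.72637948  0.19271401] 0.995072088976916 0.0
[[ 75  78  87  88  82  84  96 100  68  72  66 118 120  93  93  90  90  91  78  93 182 171 167 171]
 [ 88  92  94  95  91  92  92  99  82  69  70 100  95  94  90  90  93  96  90  83 188 175 173 171]
 [ 91  96  90  85  91  95  94  97  77  71  64  95  92  92  89  95  91  95  87  78 185 177 176 171]
 [ 92  92  94  94  91  93  91  96  81  68  70  78  95  96  95  87  90  90  88  80 184 179 172 175]
 [ 90  92  89  96  92  89  91  95  93  80  81  96  93  92  95  91  92  91  90  80 185 176 174 170]
 [ 89  93  93  91  93  94  94  97  62  32  32  40  97  96  90  92  87  91  85  77 184 176 171 172]
 [ 94  92  88  90  97 100  96  54  91  67  95  99  52  98  93  93  95  84  77 170 178 170 172 168]
 [ 89  89  90  88  97  77  54  46  82  33  66  60   7  56  69  91  80 172 167 174 174 172 169 171]
 [ 92  90  92  89  93  92  83  18  71  67  71  49  38  91  83  87  81 183 175 171 171 172 174 174]
 [ 93  90  90  91  84  89  97  84  45  49  49  42  87  97  83  79 174 174 172 172 168 170 170 169]
 [ 90  89  82  76  80  77  83  83  76  50  50  73  82  78  73 166 182 170 170 173 174 170 175 172]
 [ 78  74 175 165 168 172 165 169 171 169 169 170 169 163 162 176 171 171 172 171 170 171 174 170]
 [169 162 174 173 174 174 175 176 178 173 174 175 175 172 171 168 170 169 170 171 175 171 175 173]
 [171 170 174 173 174 171 175 172 174 177 172 174 173 173 173 174 168 174 171 173 175 177 177 176]]
```

The mark didn't move when I let go, so I'm handing in the job.

```bash
python3 -c "
from station import manip
print(manip.sign_off())"
```

```text
the job is handed in; nothing more can be done
None
```

The job is handed in after about 12 s of the 54 s allowed: the sample lies flat and released on the drill table, and the bit points inside the marked circle, about 2 mm off centre by the scene camera (no verdict was returned).

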